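Index the funnel arm over the blue cup

ROBOT

A 6-joint arm with a two-finger parallel gripper is mounted at the origin on the work surface. World frame = base frame: x ahead of the robot, y to its left, z up, the work surface at z = 0. Lengths are in m, angles in rad, forces in N, time in s.
With the tool pointing down it reaches from about 0.375 to 0.975 m from the base axis. Payload 3.8 kg.
Tool frame: the origin (TCP) lies on the centre line of the jaws, within the pads' length; the fingertips stand 14 mm ahead of it and the grasp point (between the pads) lies 5 mm behind it (bot.finger_overhang is the distance from the TCP to the fingertips, in m); y points along the fingers, x is the direction in which the jaws open and shut, and the axes are right-handed (so a half turn about y gives the same grasp; the last joint's range is limited). The gripper opens to 85 mm and grips with 20 to 120 N. Pads are 22 mm wide; open, the fingers measure 114 mm over their backs; the gripper's body (76 mm by 85 mm) begins 54 mm behind the grasp point. The pads swing forward as they close: fully open they stand 13 mm farther back than shut.
Start: joints at [1.255, 0.264, 1.604, -0, 1.274, -0.037], TCP at [0.186, 0.649, 0.245] pointing down, gripper open.
Joint ranges: [-2.63, 2.63], [-0.94, 2.18], [0.31, 2.57], [-1.31, 4.45], [0, 2.66], [-2.55, 2.55]. Speed limits (rad/s): [2.57, 2.57, 3.14, 3.14, 3.14, 3.14].

INTERFACE

Orientations are given as a rotation vector (axis times angle).
In Python, from workcell import readout, read_camera, bot, spotter gives the robot as it stands.
- The arm moves only by the tool jog_arm, never from a script. Its argument "increments" is a list of rows, each a list of 7 numbers: the shift along the tool's x, y, z in m, then the turn, a rotation vector about the tool's x, y, z in rad, then the opening, from 0 (shut) to 1 (fully open). A call has 1 to 10 rows; each row shifts and turns the pose as measured when the row begins, along the tool's axes as they then stand; what a row does not reach is not made up. A row lasts 1/8 s, in which the tool goes at most 62.5 mm and 10.7 degrees, less where a joint would pass 70% of its speed; a pose out of reach is approached as far as the arm can. A call with a gripper value outside its range is refused whole. The fingers move at their own pace and stop on an object; "force" is the grip in N (left out, the last holds). Time passes only in rows, so rows that do not move let the fingers close. It gives the time, the measured TCP pose, the force and the opening at its end, in the units of the state.
- readout.read_state(): the state, without advancing time (a new reading comes with each control period).
- read_camera(name): name is "scene" or "top"; returns a dict with "img" (384x512x3 uint8, blue, green, red), "range_z" (384x512 float32, m along the optical axis (not along the pixel's ray), 0 where there is no reading), "fx", "fy", "cx", "cy" (pixels), "world_from_camera" (4x4, takes a point from camera to world coordinates). Camera axes: x right, y down, z forward; pixel columns grow to the right and rows downward; lengths in m; the calibration is good to about 2 mm. A picture is of the moment at which its call begins.
- bot.finish_job(): hands the job in, once; it reports no verdict.
Trained networks look in a picture, given as the dict that the camera call returned (one of the last four; its "shot" number tells which), for a name from the list of things; names that differ only in an ending like _2 or _b are one class to them, and where a whole thing is asked for, a point or a joint stands for the part that bears it (a point fixed in the world has none). Each returns a list of dicts, best first, with "p" (0 to 1); they miss things now and then, are a little off and sometimes report something else, mostly with a low value. They report only what shows in the picture. A call takes as long as a camera call. They do not tell look-alikes from the thing itself.
- spotter.masks_of(picture, thing): "mask" (384x512 bool, what is visible of it) and "location" ([column, row] in pixels, amid what is visible of it).
- spotter.spot_point(picture, thing): "location" ([column, row] in pixels: a listed point, or the origin of a listed thing).
The state is a dict: "time": time; "q": joint angles; "joint_vel": joint speeds; "joint_torque": joint torques, N m; "tool_pos": TCP position; "tcp_rot": TCP orientation; "wrist_force": force on the tool from outside, world axes, zero at the start; "torque": the same for the moment, N m; "width": opening from 0.0 (shut) to 1.0 (fully open).
Only numpy, scipy, OpenCV 4.12 (cv2) and the standard library are available. Lean on these libraries where they do the work, as an engineer would, in place of code of your own. Each camera call takes 0.05 s, during which the arm holds its last target. There are 200 camera calls.

TASK

The blue swing arm of the funnel station is locked by a spring index pin with its funnel over the white cup. Hook a fingertip under the red ring to lift the pin, swing the arm one hole so that the funnel stands over the blue cup, and let the pin drop fully home there. Do not pinch or force the ring, and leave the cups and everything else on the bench standing where they are.

Things in the scene. Friction and masses are not known exactly. Their poses are not given: they have to be found in the camera images.
- ring_center (a point): Centre of the red pull ring (63 mm inside, 77 mm outside diameter, 7 mm bar) standing upright on the index pin, half-way along the swing arm. Its plane is vertical and square to the arm, so a finger passes through it along the arm, from the pivot's side, also slanting down. The centre is 141 mm above the table with the pin home. The ring is fixed to the pin and moves with it straight up.
- pivot (a point): Point on the arm's vertical swing axis, at the end nearer the robot, 80 mm above the table, level with the top of the arm (34 mm wide; the hub rises to 84 mm). In one line along the arm follow the ring, 140 mm from the axis, and the funnel, 215 mm from it. Under the ring are a collar (24 mm wide, top 104 mm above the table) and a boss (34 mm wide, top 98 mm).
- funnel_outlet (a point): Lower end of the white funnel's spout, 61 mm above the table (6 mm above the cups' rims). The funnel's mouth is 82 mm wide, 135 mm above the table. The funnel is fixed to the arm.
- blue_cup_rim (a point): Centre of the rim of the blue cup (loose, 50 mm wide, 45 mm tall, 50 g, rim 55 mm above the table). It stands on the station's grey base plate, 215 mm from the swing axis, one index hole (25 degrees) to one side of the white cup; an orange cup stands one hole to the other side. Either may be on either side.
- swing_arm (a joint): Angle of the swing arm about its pivot, rad, counter-clockwise from above; 0 at the middle one of five index holes (over the white cup), where it starts to within 0.01. The holes are 0.436 rad (25 degrees) apart; the seated pin has about 2 mm of side play (0.015 rad). The arm turns with slight friction (0.06 N m) and stays where it is left.
- index_pin (a joint): Lift of the index pin, m: 0 fully home, 0.035 at its upper stop. A spring pushes it down (about 5 N with its weight when home, 8 N at the stop). Its rounded tip, 10 mm in diameter, is clear of the index plate from 0.014; let go between holes it rides on the plate at 0.014 and drops when it comes over a hole (within about 4 mm).
- white_cup: White cup, 50 mm wide, 45 mm tall, under the funnel at the start; loose, leave alone. Origin: centre of its underside.
- orange_cup: Orange cup, 50 mm wide, 45 mm tall, beside the white one; loose, leave alone. Origin: centre of its underside.
- wash_bottle_a: White wash bottle with a white bent spout, 68 mm wide, 195 mm tall; loose, leave alone. Origin: centre of its underside.
- wash_bottle_b: White wash bottle with a red bent spout, 68 mm wide, 195 mm tall; loose, leave alone. Origin: centre of its underside.
- amber_jar: Amber glass jar with a black cap, 56 mm wide, 85 mm tall; loose, leave alone. Origin: centre of its underside.
- forceps: Steel forceps lying flat, 125 mm long, 8 mm high; loose, leave alone. Origin: centre of the underside.
- steel_weight: Brass cylinder weight, 40 mm wide, 40 mm tall; loose, leave alone. Origin: centre of its underside.
There are look-alikes about, which are no part of the job. Of the things shaped like the part that bears blue_cup_rim, the blue one is meant.

How it is judged:
By the outcome, as a careful person would: the job done as asked, in the order asked, and still so for the second after the job is handed in, with the robot touching nothing.
It also fails if it takes over 38 s, if anything falls off the work surface, if the arm or the gripper's body presses on something with over 40 N, if the wrist force passes 120 N, or if a joint passes its speed limit or range.

## Working session

There is one attempt and no reset: what is moved stays moved. The work goes in short steps, Python scripts to look and compute and a tool call to move; the robot and the scene stay as the last step left them, time stands still between calls to the robot, and variables do not carry over. Pictures are saved under pics/ and viewed, about 8 in all and at most 12, crops included, and the job is handed in when it is done.

Besides the shell and the picture viewer there is one more tool, called as name([rows], argument=value, ...), one row to a line, values as JSON. jog_arm: Moves the arm, as the interface text tells. Its arguments: {"type":"object","properties":{"increments":{"type":"array"},"force":{"type":"number"}},"required":["increments"]}

```bash
mkdir -p pics
cat > h.py <<'E'
import numpy as np, cv2
from workcell import readout, read_camera, bot, spotter
def px2w(p,uv,z=None):
    """pixel -> world, from depth (z None) or by intersecting with the plane height z"""
    u,v=uv; T=p["world_from_camera"]; r=np.array([(u-p["cx"])/p["fx"],(v-p["cy"])/p["fy"],1])
    if z is None:
        return T[:3,:3]@(r*p["range_z"][int(round(v)),int(round(u))])+T[:3,3]
    d=T[:3,:3]@r; return T[:3,3]+d*(z-T[2,3])/d[2]
E
python3 - <<'E'
from h import *
np.set_printoptions(precision=4,suppress=True)
Z=dict(ring_center=.141,pivot=.08,funnel_outlet=.061,blue_cup_rim=.055,white_cup=.01,orange_cup=.01)
ims=[]
for c in("scene","top"):
    p=read_camera(c); im=p["img"].copy(); print(c,p["world_from_camera"][:3].tolist())
    for n,z in Z.items():
        for r in spotter.spot_point(p,n)[:3]:
            u,v=r["location"]; print(n,round(r["p"],2),np.round([u,v]),px2w(p,(u,v),z))
    ims.append(im)
cv2.imwrite("pics/a.png",cv2.resize(ims[0],(800,600))); cv2.imwrite("pics/b.png",cv2.resize(ims[1],(800,600)))
s=readout.read_state(); print(s)
E
```

```text
scene [[0.7490101340425573, 0.4300642863003736, -0.5040124291627148, 1.0697514706318485], [0.662489086461023, -0.49714300932556166, 0.5603186937794986, -0.5730160979687393], [-0.00959319663040094, -0.7535871136953408, -0.6572780482039057, 0.7767110743835989]]
ring_center 0.75 [281. 180.] [0.603  0.0401 0.141 ]
pivot 0.67 [238. 182.] [0.4688 0.0081 0.08  ]
funnel_outlet 0.97 [304. 212.] [0.6825 0.048  0.061 ]
blue_cup_rim 0.96 [333. 260.] [ 0.8287 -0.034   0.055 ]
blue_cup_rim 0.86 [308. 276.] [ 0.8106 -0.1134  0.055 ]
blue_cup_rim 0.62 [358. 232.] [0.8287 0.0882 0.055 ]
white_cup 0.65 [301. 225.] [0.6772 0.0452 0.01  ]
white_cup 0.63 [304. 138.] [0.419  0.4138 0.01  ]
orange_cup 0.34 [240. 182.] [0.4167 0.0691 0.01  ]
top [[-0.01955689529185294, -0.9877800035534177, 0.1546227422682497, 0.37860026993617496], [-0.9996414291835101, 0.022147575088637548, 0.015049849754810381, -0.012596751428579345], [-0.018290459439082116, -0.1542729707294937, -0.9878589522780081, 1.2862440345216857]]
ring_center 0.74 [245. 177.] [0.598  0.0322 0.141 ]
pivot 0.56 [258. 222.] [ 0.4753 -0.0013  0.08  ]
funnel_outlet 0.83 [246. 155.] [0.6844 0.0314 0.061 ]
blue_cup_rim 0.74 [263. 113.] [ 0.8199 -0.0252  0.055 ]
blue_cup_rim 0.68 [274. 161.] [ 0.6641 -0.0543  0.055 ]
blue_cup_rim 0.54 [225. 115.] [0.8171 0.0951 0.055 ]
orange_cup 0.65 [214. 172.] [0.643  0.1346 0.01  ]
orange_cup 0.39 [122. 251.] [0.3979 0.4263 0.01  ]
{'time': 0.7, 'q': array([ 1.2551,  0.2638,  1.604 , -0.    ,  1.2737, -0.0369]), 'joint_vel': array([ 0.0009,  0.0009,  0.0007,  0.0001,  0.0014, -0.0012]), 'joint_torque': array([ -0.001 , -51.4838, -36.7613,  -0.0002,   0.0006,  -0.    ]), 'tool_pos': array([0.1858, 0.6489, 0.2453]), 'tcp_rot': array([-1.3283, -1.0015,  1.0013]), 'wrist_force': array([-0.1527,  0.5058, -0.4723]), 'torque': array([ 0.0245,  0.0892, -0.0029]), 'width': 1.001395125530967}
```

View pics/a.png

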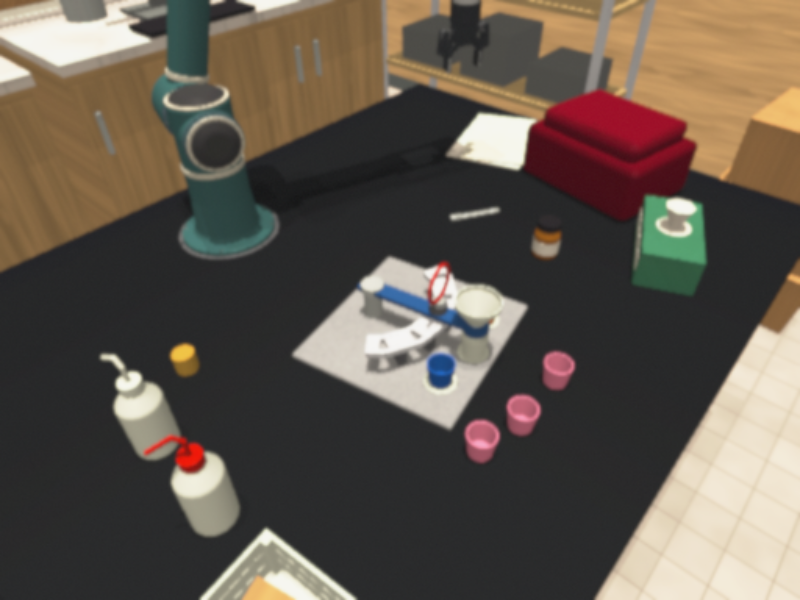

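View pics/b.png

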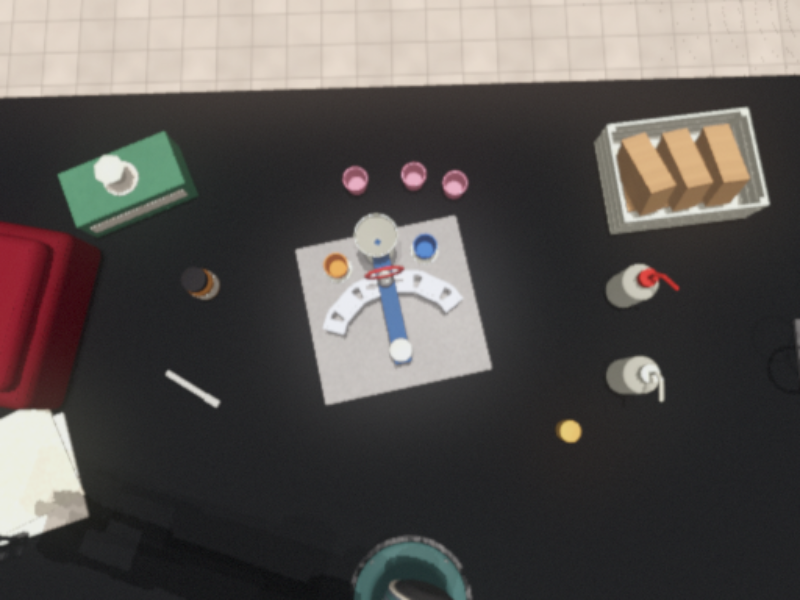

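The pictures show the station on a grey plate. The scene view has the hub at (372,290), red ring at (440,283), funnel at (478,305), blue cup at (440,370) and pink decoys to its right. In the top view the blue cup is at (425,247), orange at (336,266), and the pink look-alikes are at (355,180), (413,176) and (455,184). The true target is the blue cup at (425,247). It lies on the -y side, so the arm swings clockwise. Next I'll refine the positions with colour and depth, and check one close crop.

```bash
python3 - <<'E'
from h import *
from scipy.spatial.transform import Rotation as R
np.set_printoptions(precision=4,suppress=True)
for c in("top","scene"):
    p=read_camera(c); im=p["img"]; hsv=cv2.cvtColor(im,cv2.COLOR_BGR2HSV)
    H,S,V=cv2.split(hsv)
    def pts(m): 
        vs,us=np.nonzero(m&(p["range_z"]>0)); return us,vs,np.array([px2w(p,(u,v)) for u,v in zip(us,vs)])
    roi=np.zeros(H.shape,bool)
    if c=="top": roi[130:260,185:320]=1
    else: roi[160:290,180:345]=1
    for n,m in dict(red=((H<8)|(H>172))&(S>120)&(V>60),blue=(H>100)&(H<125)&(S>130)).items():
        us,vs,w=pts(m&roi); ok=(w[:,2]>.0)&(w[:,2]<.25); us,vs,w=us[ok],vs[ok],w[ok]
        if n=="red": print(c,n,len(w),"pix mean",us.mean(),vs.mean(),"w mean",w.mean(0),"min",w.min(0),"max",w.max(0),"bbox centre@.141",px2w(p,((us.min()+us.max())/2,(vs.min()+vs.max())/2),.141))
        else:
            a=(w[:,2]>.07)&(w[:,2]<.09)
            q=w[a]; m0=q.mean(0); d=np.linalg.svd((q-m0)[:,:2])[2][0]; print(c,"arm top",a.sum(),m0,"dir",np.arctan2(d[1]*np.sign(d[0]),abs(d[0])))
            b=(w[:,2]<.062)&(w[:,2]>.04); print(c,"low blue",b.sum(),w[b].mean(0))
    us,vs,w=pts(roi); hub=(w[:,2]>.078)&(w[:,2]<.095)&(S[vs,us]<60)&(V[vs,us]>120)&(w[:,0]<.52); print(c,"hub",hub.sum(),w[hub].mean(0))
    f=(w[:,2]>.127)&(w[:,2]<.142)&(S[vs,us]<60)&(w[:,0]>.6); print(c,"funnel rim",f.sum(),(w[f].min(0)+w[f].max(0))/2,w[f].min(0),w[f].max(0))
    cr=im[130:260,185:320] if c=="top" else im[150:280,205:345]
    cv2.imwrite(f"pics/crop_{c}.png",cv2.resize(cr,None,fx=4,fy=4,interpolation=cv2.INTER_CUBIC))
s=readout.read_state(); print(R.from_rotvec(s["tcp_rot"]).as_matrix(), bot.finger_overhang)
E
python3 -c "
import cv2,numpy as np
a=cv2.imread('pics/crop_top.png');b=cv2.imread('pics/crop_scene.png')
a=cv2.resize(a,(400,400));b=cv2.resize(b,(400,400));cv2.imwrite('pics/crop.png',np.hstack([a,b]))"
```

```text
top red 42 pix mean 245.21428571428572 172.9047619047619 w mean [0.6086 0.0305 0.1533] min [ 0.5982 -0.003   0.0098] max [0.6468 0.0621 0.1805] bbox centre@.141 [0.6093 0.0303 0.141 ]
top arm top 0 [nan nan nan] dir 0.0
top low blue 4 [ 0.6549 -0.0475  0.0542]
top hub 196 [0.4693 0.0046 0.0842]
top funnel rim 118 [0.6644 0.039  0.1344] [ 0.6084 -0.0056  0.1272] [0.7203 0.0837 0.1417]
scene red 142 pix mean 300.2535211267606 225.2394366197183 w mean [ 0.7088 -0.01    0.0822] min [ 0.4625 -0.1084  0.0001] max [0.8405 0.2374 0.1798] bbox centre@.141 [ 0.7539 -0.046   0.141 ]
scene arm top 382 [0.5874 0.0231 0.0793] dir 0.14338582850813525
scene low blue 125 [ 0.6788 -0.0455  0.0482]
scene hub 130 [0.4717 0.0051 0.0829]
scene funnel rim 173 [0.6635 0.048  0.1323] [0.6046 0.0072 0.1271] [0.7224 0.0889 0.1376]
[[ 0.2752 -0.     -0.9614]
 [ 0.9614  0.      0.2752]
 [ 0.     -1.      0.    ]] 0.014<stdin>:17: RuntimeWarning: Mean of empty slice.
  ret = um.true_divide(
```

View pics/crop.png

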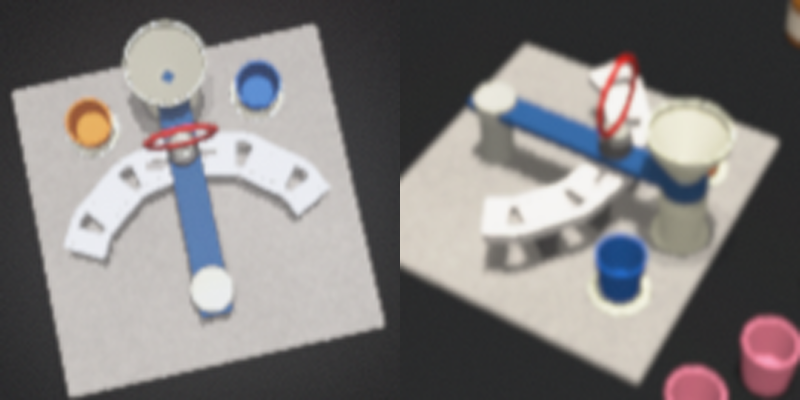

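The crop confirms the choice: blue cup beside the funnel on -y, orange cup on +y, pink cups off the plate. Arm direction is about 0.175 rad, pivot about (0.470,0.005), ring about (0.608,0.029). I'll plan with the fingers shut, jaw axis horizontal and a 30° down slant.

```bash
cat >> h.py <<'E'
from scipy.spatial.transform import Rotation as R, Slerp
P=np.array([.470,.005,0])
def goal(th,along,z,s=np.radians(30),r=.140,flip=1):
    """tool pose whose axis crosses the ring plane (arm angle th) at height z, fingertip 'along' m past the plane"""
    u=np.array([np.cos(th),np.sin(th),0]); d=u*np.cos(s)-np.array([0,0,np.sin(s)])
    x=flip*np.cross([0,0,1],u); M=np.c_[x,d,np.cross(x,d)]
    return P+r*u+[0,0,z]+d*(along-bot.finger_overhang), R.from_matrix(M)
def rows(poses,op=0):
    s=readout.read_state(); p,q=s["tool_pos"],R.from_rotvec(s["tcp_rot"]); out=[]
    for p1,q1 in poses:
        out.append([*np.round(q.inv().apply(p1-p),4).tolist(),*np.round((q.inv()*q1).as_rotvec(),3).tolist(),op]); p,q=p1,q1
    print(str(out).replace(" ","")); return out
def line(g,n):
    s=readout.read_state(); p,q=s["tool_pos"],R.from_rotvec(s["tcp_rot"]); sl=Slerp([0,1],R.concatenate([q,g[1]]))
    return [(p+(g[0]-p)*k/n,sl(k/n)) for k in range(1,n+1)]
def st():
    s=readout.read_state(); print("t",s["time"],"q",s["q"].round(3),"pos",s["tool_pos"].round(4),"F",s["wrist_force"].round(2),"w",round(s["width"],3)); return s
E
python3 - <<'E'
from h import *
s=st(); q=R.from_rotvec(s["tcp_rot"])
for f in(1,-1):
    g=goal(.175,-.09,.26,flip=f); print(f,g[0],np.degrees((q.inv()*g[1]).magnitude()))
    rows(line(g,20))
E
```

```text
t 0.8 q [ 1.255  0.264  1.604  0.     1.274 -0.037] pos [0.1858 0.6489 0.2453] F [-0.34 -0.72  0.19] w 0.999
1 [0.5191707 0.0136938 0.312    ] 64.90672328198734
[[-0.0259,-0.0033,-0.0248,-0.051,-0.021,-0.012,0],[-0.0264,-0.0024,-0.0244,-0.051,-0.021,-0.012,0],[-0.0269,-0.0015,-0.0239,-0.051,-0.021,-0.012,0],[-0.0274,-0.0006,-0.0234,-0.051,-0.021,-0.012,0],[-0.0278,0.0003,-0.0229,-0.051,-0.021,-0.012,0],[-0.0283,0.0011,-0.0222,-0.051,-0.021,-0.012,0],[-0.0288,0.0019,-0.0216,-0.051,-0.021,-0.012,0],[-0.0292,0.0027,-0.0209,-0.051,-0.021,-0.012,0],[-0.0297,0.0034,-0.0201,-0.051,-0.021,-0.012,0],[-0.0302,0.004,-0.0193,-0.051,-0.021,-0.012,0],[-0.0306,0.0046,-0.0185,-0.051,-0.021,-0.012,0],[-0.031,0.0052,-0.0176,-0.051,-0.021,-0.012,0],[-0.0314,0.0057,-0.0166,-0.051,-0.021,-0.012,0],[-0.0318,0.0062,-0.0157,-0.051,-0.021,-0.012,0],[-0.0322,0.0066,-0.0147,-0.051,-0.021,-0.012,0],[-0.0326,0.0069,-0.0137,-0.051,-0.021,-0.012,0],[-0.033,0.0072,-0.0126,-0.051,-0.021,-0.012,0],[-0.0333,0.0074,-0.0116,-0.051,-0.021,-0.012,0],[-0.0336,0.0076,-0.0105,-0.051,-0.021,-0.012,0],[-0.0339,0.0077,-0.0094,-
[... 293 characters left out ...]
16,0.118,-0.068,0],[-0.0053,-0.0113,-0.0338,0.016,0.118,-0.068,0],[-0.0005,-0.012,-0.034,0.016,0.118,-0.068,0],[0.0043,-0.0124,-0.0335,0.016,0.118,-0.068,0],[0.0091,-0.0125,-0.0325,0.016,0.118,-0.068,0],[0.0137,-0.0122,-0.031,0.016,0.118,-0.068,0],[0.0181,-0.0116,-0.0289,0.016,0.118,-0.068,0],[0.0221,-0.0107,-0.0264,0.016,0.118,-0.068,0],[0.0257,-0.0094,-0.0234,0.016,0.118,-0.068,0],[0.0289,-0.0079,-0.02,0.016,0.118,-0.068,0],[0.0315,-0.0061,-0.0163,0.016,0.118,-0.068,0],[0.0336,-0.0041,-0.0124,0.016,0.118,-0.068,0],[0.035,-0.0019,-0.0083,0.016,0.118,-0.068,0],[0.0358,0.0004,-0.0041,0.016,0.118,-0.068,0],[0.0359,0.0028,0.0002,0.016,0.118,-0.068,0],[0.0354,0.0053,0.0043,0.016,0.118,-0.068,0]]
```

jog_arm([
  [-0.026,-0.003,-0.025,-0.051,-0.021,-0.012,0],
  [-0.026,-0.002,-0.024,-0.051,-0.021,-0.012,0],
  [-0.027,-0.002,-0.024,-0.051,-0.021,-0.012,0],
  [-0.027,-0.001,-0.023,-0.051,-0.021,-0.012,0],
  [-0.028,0,-0.023,-0.051,-0.021,-0.012,0],
  [-0.028,0.001,-0.022,-0.051,-0.021,-0.012,0],
  [-0.029,0.002,-0.022,-0.051,-0.021,-0.012,0],
  [-0.029,0.003,-0.021,-0.051,-0.021,-0.012,0],
  [-0.03,0.003,-0.02,-0.051,-0.021,-0.012,0],
  [-0.03,0.004,-0.019,-0.051,-0.021,-0.012,0],
], force=20)

```text
time: 2.05
tool_pos: [0.358, 0.326, 0.2822]
tcp_rot: [-1.573, -1.573, 0.825]
wrist_force: [-0.3, 0.1, -0.1]
width: -0.003
```

Run:
```python
from h import *
st(); rows(line(goal(.175,-.09,.26),10))
```

```text
t 2.05 q [ 0.966 -0.355  2.216 -0.504  0.983 -0.33 ] pos [0.358  0.326  0.2822] F [-0.34  0.1  -0.12] w -0.003
[[-0.0304,0.0046,-0.0174,-0.05,-0.02,-0.011,0],[-0.0307,0.0051,-0.0165,-0.05,-0.02,-0.011,0],[-0.0311,0.0056,-0.0156,-0.05,-0.02,-0.011,0],[-0.0315,0.006,-0.0147,-0.05,-0.02,-0.011,0],[-0.0318,0.0064,-0.0138,-0.05,-0.02,-0.011,0],[-0.0322,0.0067,-0.0128,-0.05,-0.02,-0.011,0],[-0.0325,0.007,-0.0119,-0.05,-0.02,-0.011,0],[-0.0328,0.0072,-0.0109,-0.05,-0.02,-0.011,0],[-0.0331,0.0074,-0.0099,-0.05,-0.02,-0.011,0],[-0.0333,0.0075,-0.0088,-0.05,-0.02,-0.011,0]]
```

jog_arm([
  [-0.03,0.005,-0.017,-0.05,-0.02,-0.011,0],
  [-0.031,0.005,-0.017,-0.05,-0.02,-0.011,0],
  [-0.031,0.006,-0.016,-0.05,-0.02,-0.011,0],
  [-0.032,0.006,-0.015,-0.05,-0.02,-0.011,0],
  [-0.032,0.006,-0.014,-0.05,-0.02,-0.011,0],
  [-0.032,0.007,-0.013,-0.05,-0.02,-0.011,0],
  [-0.033,0.007,-0.012,-0.05,-0.02,-0.011,0],
  [-0.033,0.007,-0.011,-0.05,-0.02,-0.011,0],
  [-0.033,0.007,-0.01,-0.05,-0.02,-0.011,0],
  [-0.033,0.007,-0.009,-0.05,-0.02,-0.011,0],
])

```text
time: 3.3
tool_pos: [0.4942, 0.0615, 0.3038]
tcp_rot: [-1.703, -2.046, 0.619]
wrist_force: [0.2, 0.8, 0.3]
width: -0.003
```

Run:
```python
from h import *
s=st(); rows(line(goal(.175,-.09,.26),3)); print(R.from_rotvec(s["tcp_rot"]).as_matrix().round(3), goal(.175,0,0)[1].as_matrix().round(3))
```

```text
t 3.3 q [-0.07  -0.674  2.523  0.568  0.407 -2.222] pos [0.4942 0.0615 0.3038] F [0.18 0.75 0.29] w -0.003
[[-0.0171,0.0026,-0.0057,-0.029,-0.008,0.005,0],[-0.0171,0.0029,-0.0055,-0.029,-0.008,0.005,0],[-0.0171,0.0031,-0.0053,-0.029,-0.008,0.005,0]]
[[-0.173  0.804 -0.568]
 [ 0.985  0.157 -0.078]
 [ 0.027 -0.573 -0.819]] [[-0.174  0.853 -0.492]
 [ 0.985  0.151 -0.087]
 [ 0.    -0.5   -0.866]]
```

Run:
```python
from h import *
rows(line(goal(.175,-.06,.20,s=np.radians(38)),5))
```

```text
[[-0.0106,0.0144,0.0038,0.011,-0.004,0.003,0],[-0.0105,0.0145,0.0037,0.011,-0.004,0.003,0],[-0.0105,0.0145,0.0036,0.011,-0.004,0.003,0],[-0.0104,0.0146,0.0035,0.011,-0.004,0.003,0],[-0.0103,0.0147,0.0034,0.011,-0.004,0.003,0]]
```

jog_arm([
  [-0.011,0.0145,0.004,0.011,-0.004,0.003,0],
  [-0.011,0.0145,0.004,0.011,-0.004,0.003,0],
  [-0.0105,0.0145,0.0035,0.011,-0.004,0.003,0],
  [-0.0105,0.0145,0.0035,0.011,-0.004,0.003,0],
  [-0.0105,0.0145,0.0035,0.011,-0.004,0.003,0],
])

```text
time: 3.92
tool_pos: [0.5491, 0.0212, 0.2521]
tcp_rot: [-1.703, -1.99, 0.702]
wrist_force: [0.7, 0.4, 0.5]
width: -0.001
```

Run:
```python
from h import *
st(); rows(line(goal(.175,-.045,.144,s=np.radians(38)),4))
ims=[]
for c,(v,u) in dict(top=(130,185),scene=(120,205)).items():
    p=read_camera(c); ims.append(cv2.resize(p["img"][v:v+140,u:u+140],(400,400),interpolation=cv2.INTER_CUBIC))
    for r in spotter.spot_point(p,"ring_center")[:1]: print(c,r["p"],r["location"],px2w(p,r["location"],.141))
cv2.imwrite("pics/c1.png",np.hstack(ims))
```

```text
t 3.925 q [-0.149 -0.43   2.469  0.81   0.327 -2.551] pos [0.5491 0.0212 0.2521] F [0.7  0.41 0.47] w -0.001
[[-0.0004,0.0137,0.012,-0.003,-0.002,-0.004,0],[-0.0004,0.0137,0.0121,-0.003,-0.002,-0.004,0],[-0.0005,0.0136,0.0121,-0.003,-0.002,-0.004,0],[-0.0005,0.0136,0.0121,-0.003,-0.002,-0.004,0]]
top 0.61 [244.9, 175.8] [0.60265856 0.03213693 0.141     ]
scene 0.51 [283.2, 182.5] [0.61620264 0.0347672  0.141     ]
```

View pics/c1.png

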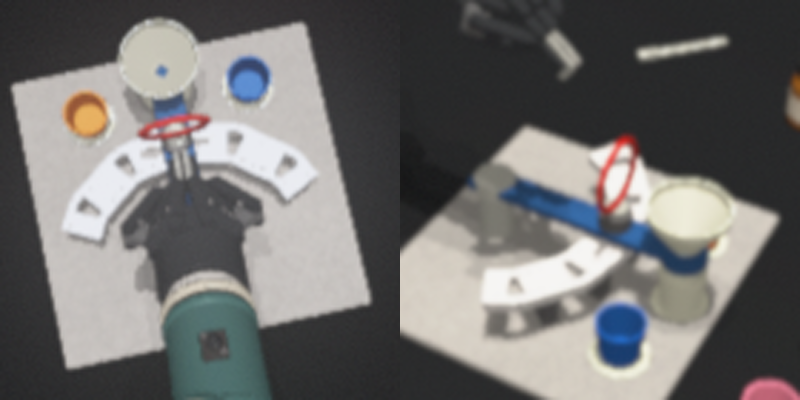

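Fingers line up with the ring (top crop: fingers at (182,150), ring at (175,127)). However, q6 is at its limit because q5 is small, so I'll take a steeper 45° slant.

Run:
```python
from h import *
rows(line(goal(.178,-.06,.20,s=np.radians(45)),4))
```

```text
[[-0.0006,0.0014,-0.0011,0.028,-0.003,-0.004,0],[-0.0006,0.0014,-0.0012,0.028,-0.003,-0.004,0],[-0.0006,0.0013,-0.0012,0.028,-0.003,-0.004,0],[-0.0006,0.0013,-0.0012,0.028,-0.003,-0.004,0]]
```

jog_arm([
  [-0.0006,0.0014,-0.0012,0.028,-0.003,-0.004,0],
  [-0.0006,0.0014,-0.0012,0.028,-0.003,-0.004,0],
  [-0.0006,0.0013,-0.0012,0.028,-0.003,-0.004,0],
  [-0.0006,0.0013,-0.0012,0.028,-0.003,-0.004,0],
  [0,0,0,0,0,0,0],
])

```text
time: 4.75
tool_pos: [0.5543, 0.0219, 0.2548]
tcp_rot: [-1.617, -1.937, 0.805]
wrist_force: [0.3, 1.0, -1.2]
width: -0.004
```

Run:
```python
from h import *
st(); rows(line(goal(.178,-.045,.144,s=np.radians(45)),4)); rows(line(goal(.178,.022,.142,s=np.radians(45)),10))
```

```text
t 4.75 q [-0.139 -0.387  2.384  0.541  0.442 -2.3  ] pos [0.5543 0.0219 0.2548] F [ 0.26  1.04 -1.19] w -0.004
[[-0.0004,0.0144,0.01,-0.0,0.001,0.0,0],[-0.0004,0.0144,0.01,-0.0,0.001,0.0,0],[-0.0004,0.0144,0.01,-0.0,0.001,0.0,0],[-0.0004,0.0144,0.01,-0.0,0.001,0.0,0]]
[[-0.0002,0.0126,0.0042,-0.0,0.0,0.0,0],[-0.0002,0.0126,0.0042,-0.0,0.0,0.0,0],[-0.0002,0.0126,0.0042,-0.0,0.0,0.0,0],[-0.0002,0.0126,0.0042,-0.0,0.0,0.0,0],[-0.0002,0.0126,0.0042,-0.0,0.0,0.0,0],[-0.0002,0.0126,0.0042,-0.0,0.0,0.0,0],[-0.0002,0.0126,0.0042,-0.0,0.0,0.0,0],[-0.0002,0.0126,0.0042,-0.0,0.0,0.0,0],[-0.0002,0.0126,0.0042,-0.0,0.0,0.0,0],[-0.0002,0.0126,0.0042,-0.0,0.0,0.0,0]]
```

jog_arm([
  [-0.0004,0.0144,0.01,0,0.001,0,0],
  [-0.0004,0.0144,0.01,0,0.001,0,0],
  [-0.0004,0.0144,0.01,0,0.001,0,0],
  [-0.0004,0.0144,0.01,0,0.001,0,0],
  [0,0,0,0,0,0,0],
])

```text
time: 5.38
tool_pos: [0.565, 0.0256, 0.1886]
tcp_rot: [-1.623, -1.93, 0.8]
wrist_force: [0.1, 0.1, 0.5]
width: 0.001
```

Run:
```python
from h import *
st(); rows(line(goal(.178,.022,.142,s=np.radians(45)),6))
ims=[]
for c,(v,u) in dict(top=(140,205),scene=(140,240)).items():
    p=read_camera(c); ims.append(cv2.resize(p["img"][v:v+80,u:u+80],(400,400),interpolation=cv2.INTER_CUBIC))
cv2.imwrite("pics/c2.png",np.hstack(ims))
```

```text
t 5.375 q [-0.119 -0.266  2.438  0.792  0.288 -2.552] pos [0.565  0.0256 0.1886] F [0.1  0.08 0.49] w 0.001
[[-0.0005,0.0119,0.0005,0.0,-0.0,-0.001,0],[-0.0005,0.0119,0.0005,0.0,-0.0,-0.001,0],[-0.0005,0.0119,0.0004,0.0,-0.0,-0.001,0],[-0.0006,0.0119,0.0004,0.0,-0.0,-0.001,0],[-0.0006,0.0119,0.0004,0.0,-0.0,-0.001,0],[-0.0006,0.0119,0.0004,0.0,-0.0,-0.001,0]]
```

View pics/c2.png

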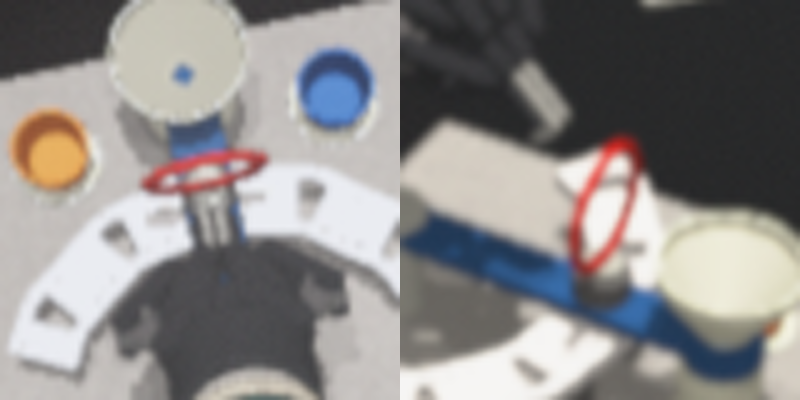

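Fingertip is behind and above the ring, on its axis (top crop: tip (213,225), ring centre (205,172)). To get away from the q6 limit I'll turn the tool to yaw about 0 and 50° slant. The ring is wide enough for that.

```bash
cat >> h.py <<'E'
def goal2(th,along,z,yaw=0.02,s=np.radians(50),r=.140,lat=0):
    u=np.array([np.cos(th),np.sin(th),0]); c=P+r*u+[0,0,z]+lat*np.array([-u[1],u[0],0])
    p,q=goal(yaw,along,z,s=s); o,_=goal(yaw,bot.finger_overhang,z,s=s)
    return c+(p-o),q
E
python3 - <<'E'
from h import *
rows(line(goal2(.178,-.05,.150),6))
E
```

```text
[[0.0006,-0.0008,-0.0012,0.015,0.019,0.017,0],[0.0006,-0.0009,-0.0011,0.015,0.019,0.017,0],[0.0006,-0.0009,-0.0011,0.015,0.019,0.017,0],[0.0006,-0.0009,-0.0011,0.015,0.019,0.017,0],[0.0006,-0.001,-0.0011,0.015,0.019,0.017,0],[0.0006,-0.001,-0.001,0.015,0.019,0.017,0]]
```

jog_arm([
  [0.0006,-0.001,-0.001,0.015,0.019,0.017,0],
  [0.0006,-0.001,-0.001,0.015,0.019,0.017,0],
  [0.0006,-0.001,-0.001,0.015,0.019,0.017,0],
  [0.0006,-0.001,-0.001,0.015,0.019,0.017,0],
  [0.0006,-0.001,-0.001,0.015,0.019,0.017,0],
  [0.0006,-0.001,-0.001,0.015,0.019,0.017,0],
  [0,0,0,0,0,0,0],
])

```text
time: 6.35
tool_pos: [0.5685, 0.0275, 0.2095]
tcp_rot: [-1.703, -1.727, 0.798]
wrist_force: [-0.0, 0.1, 0.4]
width: 0.002
```

Run:
```python
from h import *
s=st(); print(R.from_rotvec(s["tcp_rot"]).as_matrix().round(3)); rows(line(goal2(.178,.022,.144),7))
```

```text
t 6.35 q [ 1.000e-03 -2.780e-01  2.367e+00  1.600e-02  3.410e-01 -1.603e+00] pos [0.5685 0.0275 0.2095] F [-0.02  0.09  0.39] w 0.002
[[-0.017  0.653 -0.757]
 [ 1.     0.006 -0.017]
 [-0.007 -0.757 -0.653]]
[[0.0003,0.0119,0.0019,0.002,0.0,-0.001,0],[0.0003,0.0119,0.0018,0.002,0.0,-0.001,0],[0.0003,0.0119,0.0018,0.002,0.0,-0.001,0],[0.0003,0.0119,0.0018,0.002,0.0,-0.001,0],[0.0002,0.0119,0.0018,0.002,0.0,-0.001,0],[0.0002,0.0119,0.0017,0.002,0.0,-0.001,0],[0.0002,0.0119,0.0017,0.002,0.0,-0.001,0]]
```

jog_arm([
  [0.0003,0.012,0.002,0.002,0,-0.001,0],
  [0.0003,0.012,0.002,0.002,0,-0.001,0],
  [0.0003,0.012,0.002,0.002,0,-0.001,0],
  [0.0003,0.012,0.002,0.002,0,-0.001,0],
  [0,0,0,0,0,0,0],
])

```text
time: 6.98
tool_pos: [0.5945, 0.0283, 0.1636]
tcp_rot: [-1.692, -1.724, 0.804]
wrist_force: [0.9, 0.9, -0.1]
width: -0.001
```

Run:
```python
from h import *
s=st(); rows(line(goal2(.178,.022,.144),3))
ims=[]
for c,(v,u) in dict(top=(140,205),scene=(140,240)).items():
    p=read_camera(c); ims.append(cv2.resize(p["img"][v:v+80,u:u+80],(400,400),interpolation=cv2.INTER_CUBIC))
cv2.imwrite("pics/c3.png",np.hstack(ims))
```

```text
t 6.975 q [-0.    -0.144  2.357  0.046  0.228 -1.633] pos [0.5945 0.0283 0.1636] F [ 0.86  0.87 -0.15] w -0.001
[[0.0004,0.0105,0.0008,0.001,0.001,-0.001,0],[0.0004,0.0105,0.0008,0.001,0.001,-0.001,0],[0.0004,0.0105,0.0008,0.001,0.001,-0.001,0]]
```

View pics/c3.png

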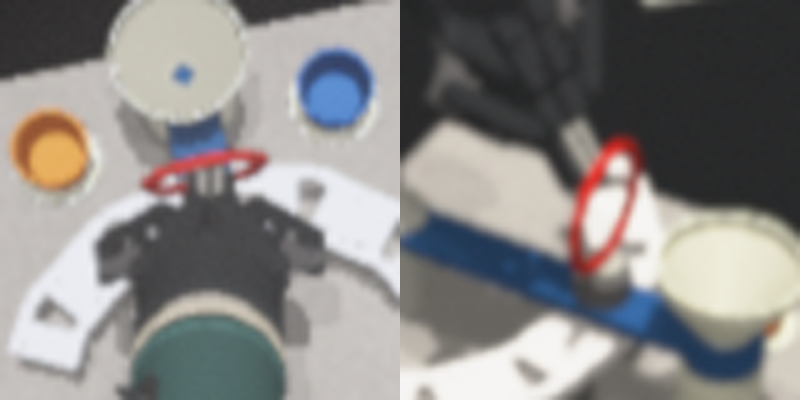

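jog_arm([
  [0.0004,0.0105,0.0008,0.001,0.001,-0.001,0],
  [0.0004,0.0105,0.0008,0.001,0.001,-0.001,0],
  [0.0004,0.0075,0.0006,0.001,0.001,-0.001,0],
  [0,0,0,0,0,0,0],
])

```text
time: 7.58
tool_pos: [0.6128, 0.03, 0.1409]
tcp_rot: [-1.689, -1.724, 0.8]
wrist_force: [-0.2, 0.0, -0.2]
width: -0.002
```

Run:
```python
from h import *
s=st(); p0,q0=s["tool_pos"],R.from_rotvec(s["tcp_rot"]); print("want",goal2(.178,.02,.144)[0])
rows([(p0+[0,0,.006*k],q0) for k in (1,2,3)])
```

```text
t 7.575 q [ 1.000e-03 -6.600e-02  2.339e+00  7.500e-02  1.680e-01 -1.659e+00] pos [0.6128 0.03   0.1409] F [-0.21  0.04 -0.16] w -0.002
want [0.61164392 0.02986574 0.13940373]
[[0.0,-0.0046,-0.0039,0.0,0.0,0.0,0],[0.0,-0.0046,-0.0039,0.0,0.0,0.0,0],[0.0,-0.0046,-0.0039,0.0,0.0,0.0,0]]
```

jog_arm([
  [0,-0.0046,-0.0039,0,0,0,0],
  [0,-0.0046,-0.0039,0,0,0,0],
  [0,-0.0046,-0.0039,0,0,0,0],
  [0,0,0,0,0,0,0],
])

```text
time: 8.07
tool_pos: [0.6081, 0.0299, 0.155]
tcp_rot: [-1.681, -1.716, 0.809]
wrist_force: [-1.0, -1.8, -5.2]
width: 0.002
```

jog_arm([
  [0,-0.0046,-0.0039,0,0,0,0],
  [0,-0.0023,-0.002,0,0,0,0],
])

```text
time: 8.32
tool_pos: [0.6064, 0.0299, 0.1624]
tcp_rot: [-1.678, -1.713, 0.812]
wrist_force: [-2.4, -0.7, -5.9]
width: 0.004
```

```bash
cat >> h.py <<'E'
def ring(c="scene",nm=None):
    p=read_camera(c); im=p["img"]; H,S,V=cv2.split(cv2.cvtColor(im,cv2.COLOR_BGR2HSV))
    m=((H<8)|(H>172))&(S>120)&(V>60); vs,us=np.nonzero(m&(p["range_z"]>0)); w=np.array([px2w(p,(u,v)) for u,v in zip(us,vs)])
    k=(w[:,2]>.1)&(w[:,2]<.23)&(abs(w[:,0]-.61)<.06)&(abs(w[:,1])<.09); w=w[k]
    print(c,"ring n",k.sum(),"mean",w.mean(0).round(4),"zmin/max",np.percentile(w[:,2],[3,97]).round(4),"y",np.percentile(w[:,1],[3,97]).round(4))
    return p
E
python3 - <<'E'
from h import *
s=st(); p=ring(); p2=ring("top")
ims=[cv2.resize(p2["img"][140:220,205:285],(400,400),interpolation=cv2.INTER_CUBIC),cv2.resize(p["img"][140:220,240:320],(400,400),interpolation=cv2.INTER_CUBIC)]
cv2.imwrite("pics/c4.png",np.hstack(ims))
E
```

```text
t 8.325 q [ 1.000e-03 -1.130e-01  2.324e+00  5.300e-02  2.450e-01 -1.636e+00] pos [0.6064 0.0299 0.1624] F [-2.35 -0.72 -5.88] w 0.004
scene ring n 107 mean [0.6098 0.0277 0.1639] zmin/max [0.1167 0.1856] y [-0.0004  0.0674]
top ring n 48 mean [0.6058 0.0318 0.1789] zmin/max [0.1406 0.191 ] y [0.0024 0.06  ]
```

View pics/c4.png

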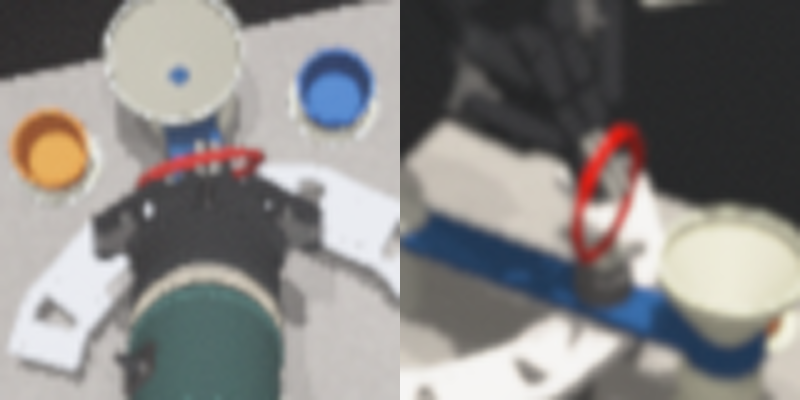

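The finger is through the ring and the ring has lifted about 8 mm at about 6 N (scene crop: ring bottom at (590,255), pin visible). I'll keep lifting and undo the small backward drift.

Run:
```python
from h import *
_,q0=goal2(.178,0,0)
rows(line((np.array([.6105,.030,.178]),q0),4))
```

```text
[[0.0,-0.0024,-0.0032,-0.003,-0.0,0.0,0],[0.0,-0.0024,-0.0032,-0.003,-0.0,0.0,0],[0.0,-0.0023,-0.0033,-0.003,-0.0,0.0,0],[0.0,-0.0023,-0.0033,-0.003,-0.0,0.0,0]]
```

jog_arm([
  [0,-0.0024,-0.0033,-0.003,0,0,0],
  [0,-0.0024,-0.0033,-0.003,0,0,0],
  [0,-0.0024,-0.0033,-0.003,0,0,0],
  [0,-0.0024,-0.0033,-0.003,0,0,0],
])

```text
time: 8.93
tool_pos: [0.6065, 0.0299, 0.174]
tcp_rot: [-1.679, -1.714, 0.811]
wrist_force: [-5.0, -0.9, -7.4]
width: 0.003
```

Run:
```python
from h import *
s=st(); ring()
q=R.from_rotvec(s["tcp_rot"]); p=s["tool_pos"]
def arc(n,tot): # shift along arc about pivot at ring radius, tool yaw 0.02 -> -0.05
    out=[]
    for k in range(1,n+1):
        a=.178+tot*k/n
        d=.140*np.array([np.cos(a)-np.cos(.178),np.sin(a)-np.sin(.178),0])
        out.append((p+d,R.from_rotvec([0,0,-.07*k/n])*q))
    return out
rows(arc(10,-.436))
```

```text
t 8.925 q [ 1.000e-03 -1.310e-01  2.316e+00  4.900e-02  2.710e-01 -1.633e+00] pos [0.6065 0.0299 0.174 ] F [-5.   -0.9  -7.37] w 0.003
scene ring n 116 mean [0.6088 0.0322 0.1729] zmin/max [0.1285 0.1971] y [-0.0004  0.0696]
[[-0.0061,0.0008,-0.0003,0.0,0.005,0.004,0],[-0.0061,0.0004,-0.0005,-0.0,0.005,0.004,0],[-0.0061,0.0002,-0.0003,-0.0,0.005,0.004,0],[-0.0061,0.0001,-0.0001,-0.0,0.005,0.004,0],[-0.0061,-0.0,0.0,-0.0,0.005,0.004,0],[-0.0061,-0.0002,0.0002,-0.0,0.005,0.004,0],[-0.0061,-0.0003,0.0004,-0.0,0.005,0.004,0],[-0.0061,-0.0005,0.0006,-0.0,0.005,0.004,0],[-0.006,-0.0006,0.0007,-0.0,0.005,0.004,0],[-0.006,-0.0007,0.0009,-0.0,0.005,0.004,0]]
```

jog_arm([
  [0,-0.0015,-0.004,-0.003,0,0,0],
  [0,-0.0015,-0.004,-0.003,0,0,0],
  [-0.005,0.0005,-0.0014,-0.001,0.005,0.004,0],
  [-0.006,0.0004,-0.0014,-0.001,0.005,0.004,0],
])

```text
time: 9.48
tool_pos: [0.6078, 0.0192, 0.1763]
tcp_rot: [-1.682, -1.698, 0.81]
wrist_force: [-4.8, 0.8, -7.6]
width: -0.001
```

Run:
```python
from h import *
s=st(); ring(); ring("top")
```

```text
t 9.475 q [-0.02  -0.131  2.307  0.067  0.287 -1.656] pos [0.6078 0.0192 0.1763] F [-4.84  0.82 -7.56] w -0.001
scene ring n 110 mean [0.6108 0.0195 0.1777] zmin/max [0.1324 0.1987] y [-0.0111  0.0587]
top ring n 48 mean [0.6075 0.0211 0.1923] zmin/max [0.1558 0.2019] y [-0.0105  0.051 ]
```

jog_arm([
  [-0.006,0,-0.0018,-0.001,0.005,0.004,0],
  [-0.006,0,-0.0017,-0.001,0.005,0.004,0],
  [-0.006,0,-0.0016,-0.001,0.005,0.004,0],
  [-0.006,0,-0.0015,-0.001,0.005,0.004,0],
])

```text
time: 10.07
tool_pos: [0.6074, -0.0055, 0.1743]
tcp_rot: [-1.693, -1.665, 0.803]
wrist_force: [-8.5, 1.9, -7.1]
width: 0.002
```

Run:
```python
from h import *
s=st(); ring()
```

```text
t 10.075 q [-0.069 -0.127  2.303  0.114  0.3   -1.717] pos [ 0.6074 -0.0055  0.1743] F [-8.5   1.86 -7.12] w 0.002
scene ring n 94 mean [ 0.61  -0.012  0.174] zmin/max [0.1282 0.1971] y [-0.0355  0.0192]
```

jog_arm([
  [-0.0063,-0.0015,-0.001,-0.001,0.005,0.004,0],
  [-0.0063,-0.0015,-0.001,-0.001,0.005,0.004,0],
  [-0.0063,-0.0015,-0.001,-0.001,0.005,0.004,0],
])

```text
time: 10.5
tool_pos: [0.6036, -0.0246, 0.1763]
tcp_rot: [-1.702, -1.642, 0.796]
wrist_force: [-7.6, 2.9, -6.2]
width: 0.001
```

```bash
cat >> h.py <<'E'
def arm(p):
    """arm angle from the funnel mouth's centre (rim points by depth)"""
    H,S,V=cv2.split(cv2.cvtColor(p["img"],cv2.COLOR_BGR2HSV)); w=np.array([px2w(p,(u,v)) for v in range(130,240) for u in range(210,330) if S[v,u]<60 and p["range_z"][v,u]>0])
    k=(w[:,2]>.128)&(w[:,2]<.142)&(w[:,0]>.6)&(w[:,0]<.74)&(abs(w[:,1])<.12); w=w[k]
    f=lambda a:np.hypot(w[:,0]-a[0],w[:,1]-a[1])-.040
    from scipy.optimize import least_squares
    c=least_squares(f,w[:,:2].mean(0),loss="soft_l1",f_scale=.003).x; print("funnel",c.round(4),"angle",round(np.arctan2(*(c-P[:2])[::-1]),4),"r",np.hypot(*(c-P[:2])).round(4))
E
python3 - <<'E'
from h import *
s=st(); ring(); p=ring("top"); arm(p)
for r in spotter.spot_point(p,"blue_cup_rim")[:4]: print(r["p"],r["location"],px2w(p,r["location"],.055))
E
```

```text
t 10.5 q [-0.108 -0.136  2.304  0.151  0.315 -1.766] pos [ 0.6036 -0.0246  0.1763] F [-7.56  2.94 -6.24] w 0.001
scene ring n 119 mean [ 0.6069 -0.029   0.1698] zmin/max [0.1299 0.199 ] y [-0.0555  0.0048]
top ring n 51 mean [ 0.6063 -0.0226  0.1874] zmin/max [0.136  0.2022] y [-0.0528  0.0064]
funnel [ 0.6781 -0.0381] angle -0.2044 r 0.2125
0.71 [292.9, 118.0] [ 0.80133748 -0.11870254  0.055     ]
0.62 [225.6, 115.0] [0.81671742 0.09348002 0.055     ]
0.57 [263.1, 111.5] [ 0.82516795 -0.02536442  0.055     ]
0.33 [214.4, 168.9] [0.64344016 0.12971406 0.055     ]
```

jog_arm([
  [-0.0045,-0.0013,-0.0006,-0.001,0.005,0.004,0],
  [-0.0045,-0.0013,-0.0006,-0.001,0.005,0.004,0],
])

```text
time: 10.9
tool_pos: [0.6006, -0.0334, 0.1768]
tcp_rot: [-1.708, -1.628, 0.791]
wrist_force: [-6.1, 2.3, -6.5]
width: 0.002
```

Run:
```python
from h import *
s=st(); p=ring("top"); arm(p)
ims=[cv2.resize(p["img"][135:215,215:295],(400,400),interpolation=cv2.INTER_CUBIC)]
p=ring(); ims.append(cv2.resize(p["img"][155:255,240:340],(400,400),interpolation=cv2.INTER_CUBIC)); arm(p)
cv2.imwrite("pics/c5.png",np.hstack(ims))
q=R.from_rotvec(s["tcp_rot"]); rows([(s["tool_pos"]+np.array([0.001,0,-.005])*k,q) for k in (1,2)])
```

```text
t 10.9 q [-0.124 -0.141  2.306  0.156  0.322 -1.773] pos [ 0.6006 -0.0334  0.1768] F [-6.15  2.28 -6.47] w 0.002
top ring n 52 mean [ 0.6042 -0.0311  0.1895] zmin/max [0.1371 0.203 ] y [-0.061  -0.0033]
funnel [ 0.6748 -0.0509] angle -0.2666 r 0.2123
scene ring n 124 mean [ 0.6046 -0.0379  0.1707] zmin/max [0.1309 0.1996] y [-0.0644 -0.002 ]
funnel [ 0.6787 -0.0493] angle -0.2547 r 0.2156
[[0.0003,0.0046,0.0022,-0.0,-0.0,-0.0,0],[0.0,0.0046,0.0023,0.0,0.0,0.0,0]]
```

View pics/c5.png

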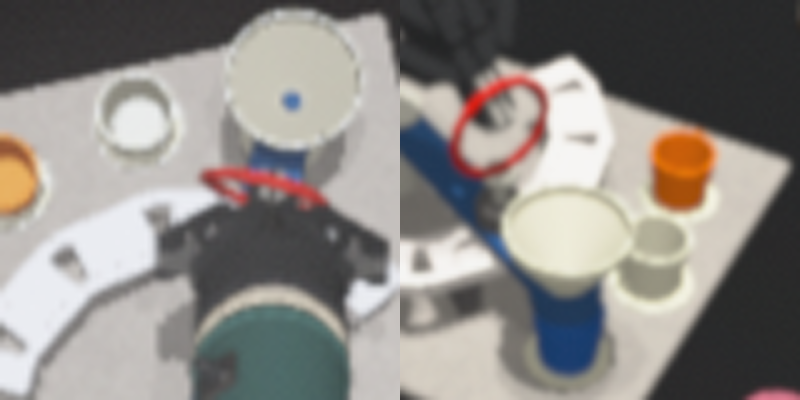

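The funnel now stands over the blue cup, with blue showing through its spout at (290,100). White and orange cups are unmoved. Angle is about -0.26, as wanted. I'll lower gently.

jog_arm([
  [0,0.0046,0.0022,0,0,0,0],
  [0,0.0046,0.0022,0,0,0,0],
  [0,0.0046,0.0022,0,0,0,0],
])

```text
time: 11.38
tool_pos: [0.6008, -0.0329, 0.1588]
tcp_rot: [-1.702, -1.623, 0.794]
wrist_force: [-7.6, 1.3, -6.2]
width: -0.002
```

Run:
```python
from h import *
s=st(); p=ring("top"); arm(p); p=ring(); arm(p)
q=R.from_rotvec(s["tcp_rot"]); rows([(s["tool_pos"]+np.array([0.0015,0,-.005])*k,q) for k in (1,2)])
```

```text
t 11.375 q [-0.124 -0.111  2.316  0.176  0.29  -1.792] pos [ 0.6008 -0.0329  0.1588] F [-7.63  1.33 -6.23] w -0.002
top ring n 45 mean [ 0.6047 -0.03    0.1719] zmin/max [0.1171 0.1853] y [-0.0607 -0.003 ]
funnel [ 0.675  -0.0503] angle -0.2635 r 0.2123
scene ring n 141 mean [ 0.6045 -0.0377  0.1523] zmin/max [0.1114 0.1811] y [-0.0639  0.0002]
funnel [ 0.679  -0.0481] angle -0.2489 r 0.2156
[[0.0,0.0046,0.0015,-0.0,-0.0,-0.0,0],[0.0,0.0049,0.0018,0.0,0.0,0.0,0]]
```

Ring top dropped 18 mm with the finger, so the pin is entering the hole. I'll lower until the finger hangs free mid-ring.

jog_arm([
  [0,0.0046,0.0018,0,0,0,0],
  [0,0.0046,0.0018,0,0,0,0],
  [0,0.001,0.001,0,0,0,0],
])

```text
time: 11.85
tool_pos: [0.6049, -0.0329, 0.1501]
tcp_rot: [-1.705, -1.626, 0.791]
wrist_force: [-9.3, 3.2, -0.4]
width: 0.005
```

Run:
```python
from h import *
s=st(); p=ring("top"); arm(p); p=ring(); arm(p)
print(R.from_rotvec(s["tcp_rot"]).as_matrix().round(3))
```

```text
t 11.85 q [-0.123 -0.09   2.318  0.194  0.262 -1.81 ] pos [ 0.6049 -0.0329  0.1501] F [-9.32  3.17 -0.38] w 0.005
top ring n 40 mean [ 0.605  -0.0303  0.1699] zmin/max [0.1254 0.1824] y [-0.0562 -0.0007]
funnel [ 0.6752 -0.0494] angle -0.259 r 0.2122
scene ring n 136 mean [ 0.6042 -0.0379  0.1507] zmin/max [0.1084 0.1784] y [-0.0641  0.0011]
funnel [ 0.6788 -0.0471] angle -0.2444 r 0.2152
[[ 0.051  0.61  -0.791]
 [ 0.999 -0.025  0.046]
 [ 0.008 -0.792 -0.611]]
```

jog_arm([
  [0,0.002,0.004,0,0,0,0],
  [0,0.002,0.004,0,0,0,0],
])

```text
time: 12.2
tool_pos: [0.6059, -0.0333, 0.1481]
tcp_rot: [-1.715, -1.633, 0.783]
wrist_force: [-1.7, 2.2, 0.6]
width: -0.002
```

Run:
```python
from h import *
s=st(); p=ring("top"); arm(p); p=ring(); arm(p)
cv2.imwrite("pics/c6.png",cv2.resize(p["img"][150:250,240:340],(500,500),interpolation=cv2.INTER_CUBIC))
```

```text
t 12.2 q [-0.123 -0.087  2.326  0.211  0.24  -1.828] pos [ 0.6059 -0.0333  0.1481] F [-1.66  2.22  0.58] w -0.002
top ring n 41 mean [ 0.6043 -0.0313  0.1721] zmin/max [0.1511 0.1836] y [-0.0561 -0.0008]
funnel [ 0.6752 -0.0493] angle -0.2585 r 0.2123
scene ring n 140 mean [ 0.604  -0.0382  0.1519] zmin/max [0.1084 0.1781] y [-0.0635  0.0006]
funnel [ 0.6785 -0.0472] angle -0.2452 r 0.2149
```

View pics/c6.png

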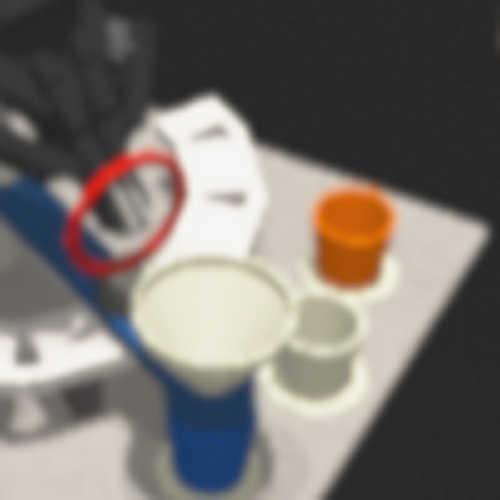

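Pin looks home: ring top is at the start height and vertical force is about 0. I'll lower a bit more for clearance, then back out along the finger.

jog_arm([
  [0,0.002,0.004,0,0,0,0],
  [0,0.001,0.003,0,0,0,0],
  [0,0,0,0,0,0,0],
])

```text
time: 12.68
tool_pos: [0.6056, -0.0343, 0.1449]
tcp_rot: [-1.722, -1.637, 0.778]
wrist_force: [0.1, -0.2, 0.5]
width: 0.002
```

Run:
```python
from h import *
s=st(); ring(); print(R.from_rotvec(s["tcp_rot"]).as_matrix().round(3))
```

```text
t 12.675 q [-0.125 -0.084  2.335  0.227  0.22  -1.845] pos [ 0.6056 -0.0343  0.1449] F [ 0.1  -0.17  0.52] w 0.002
scene ring n 138 mean [ 0.604  -0.0375  0.1518] zmin/max [0.1081 0.1782] y [-0.0636  0.0004]
[[ 0.053  0.626 -0.778]
 [ 0.999 -0.029  0.045]
 [ 0.006 -0.779 -0.627]]
```

jog_arm([
  [0,0.001,0.005,0,0,0,0],
  [0,-0.004,0.002,0,0,0,0],
  [0,-0.01,0.0005,0,0,0,0],
  [0,-0.01,0,0,0,0,0],
])

```text
time: 13.22
tool_pos: [0.5841, -0.0333, 0.1581]
tcp_rot: [-1.722, -1.636, 0.778]
wrist_force: [0.6, 0.8, 0.7]
width: -0.005
```

jog_arm([
  [0,-0.012,0,0,0,0,0],
  [0,-0.012,0,0,0,0,0],
  [0,-0.02,0,0,0,0,0],
  [0,-0.03,0,0,0,0,0],
  [0,-0.03,0,0,0,0,0],
  [0,-0.03,0,0,0,0,0],
  [0,-0.02,0,0,0,0,0],
  [0,0,0,0,0,0,0],
])

```text
time: 14.22
tool_pos: [0.4824, -0.0289, 0.2891]
tcp_rot: [-1.73, -1.641, 0.773]
wrist_force: [-0.4, 0.1, -0.3]
width: 0.001
```

Run:
```python
from h import *
s=st(); p=ring("top"); arm(p); a=p["img"][100:240,180:320]; p=ring(); arm(p); b=p["img"][150:290,220:360]
cv2.imwrite("pics/c7.png",np.hstack([cv2.resize(x,(400,400),interpolation=cv2.INTER_CUBIC) for x in(a,b)]))
```

```text
t 14.225 q [-0.159 -0.578  2.384  0.114  0.655 -1.74 ] pos [ 0.4824 -0.0289  0.2891] F [-0.44  0.09 -0.31] w 0.001
top ring n 44 mean [ 0.6036 -0.0335  0.1596] zmin/max [0.1098 0.1827] y [-0.0611 -0.001 ]
funnel [ 0.6753 -0.0492] angle -0.2582 r 0.2123
scene ring n 86 mean [ 0.6069 -0.0312  0.1481] zmin/max [0.1081 0.1781] y [-0.0625  0.0011]
funnel [ 0.6789 -0.0473] angle -0.2451 r 0.2153
```

View pics/c7.png

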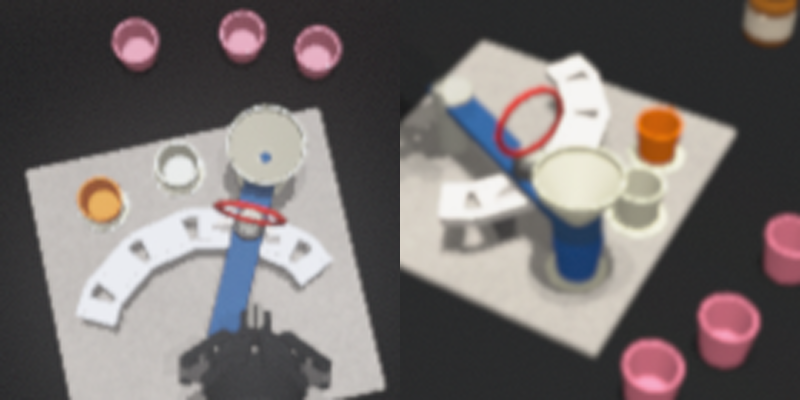

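```bash
python3 -c "
from h import *
st(); print(bot.finish_job())"
```

```text
t 14.325 q [-0.159 -0.574  2.385  0.114  0.654 -1.74 ] pos [ 0.4822 -0.0288  0.2867] F [ 0.38 -0.05  0.59] w 0.001
the job is handed in; nothing more can be done
None
```

The funnel now stands over the blue cup with the index pin dropped into that hole, and the job is handed in at 14.3 s of the 38 s allowed. I hooked the shut fingertips under the red ring, raised the pin about 20 mm, swung the arm one hole clockwise, lowered the pin and backed out.

**Last checks:**
- **Funnel:** It is over the blue cup, with blue visible through the spout.
- **Arm angle:** The two cameras put the arm at -0.258 and -0.245 rad in the world frame. I expected -0.26 for that hole. The gap is small, and the seated pin should set the exact angle.
- **Pin:** The ring top read about 0.178 m in the scene camera and 0.183 m in the top camera. The start readings were 0.180 m and 0.1805 m. If the pin were riding on the plate, they would read about 0.192 m. The top camera's slightly higher reading disagrees by 2 mm, within what I expect from the depth reading.
- **Bench:** The white, orange and pink cups stand where they were. I did not look again at the wash bottles, forceps and weight; the arm's path kept away from them.
- **Contact:** The robot touches nothing and the wrist force is about zero. The readings I took never passed about 12 N. The highest came just after lowering: about 9 N sideways while the finger pressed on the ring, which I relieved before backing out.

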